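# Tip the vial tray flat and flip the sampler lid shut

## Robot

A 6-joint arm with a two-finger parallel gripper is mounted at the origin on the work surface. World frame = base frame: x ahead of the robot, y to its left, z up, the work surface at z = 0. Lengths are in m, angles in rad, forces in N, time in s.
With the tool pointing down it reaches from about 0.375 to 0.9 m from the base axis. Payload 3.1 kg.
Tool frame: the origin (TCP) lies at the very end of the fingers, on their centre line; the grasp point (between the pads) lies 19 mm behind it (robot.hold_point_z is the z of the grasp point in the tool frame, in m); z points along the fingers, y is the direction in which the jaws open and shut (so a half turn about z gives the same grasp; the last joint's range is limited). The gripper opens to 87 mm and grips with 3 to 60 N. Pads are 19 mm wide; open, the fingers measure 117 mm over their backs; the gripper's body (75 mm by 190 mm) begins 51 mm behind the grasp point.
Start: joints at [1.151, 0.527, 1.433, -0, 1.181, -0.178], TCP at [0.149, 0.607, 0.223] pointing down, gripper open.
Joint ranges: [-3.08, 3.08], [-0.75, 2.2], [0.22, 2.44], [-1.43, 4.57], [0, 2.65], [-2.85, 2.85]. Speed limits (rad/s): [2.79, 2.79, 3.14, 3.14, 3.14, 3.14].

## Interface

Orientations are given as a unit quaternion [x, y, z, w].
In Python, from rig import robot, viewer, spotter gives the robot as it stands.
- The arm moves only by the shell command python3 -m crank 'ROWS' [FORCE]. ROWS is text: rows parted by semicolons, each of 7 numbers parted by spaces: the turn, a rotation vector about the tool's x, y, z in units of 5 degrees (1.0 is 5 degrees), then the shift along the tool's x, y, z in units of 40 mm (1.0 is 40 mm), then the gripper's target within -1 to 1 (shut at 1, half-way at 0, fully open at -1). A call has 1 to 5 rows; each row shifts and turns the pose as measured when the row begins, along the tool's axes as they then stand; what a row does not reach is not made up. A row lasts 1/8 s, in which the tool goes at most 62.5 mm and 10.7 degrees, less where a joint would pass 70% of its speed; a pose out of reach is approached as far as the arm can. A call is refused whole if a number of a shift passes 1 or a number of a turn 1, either way. A call with a gripper value outside its range is refused whole. The fingers move at their own pace and stop on an object; FORCE is the grip in N (left out, the last holds). Time passes only in rows, so rows that do not move let the fingers close. It gives the time, the measured TCP pose, the force and the opening at its end, in the units of the state.
- robot.get_obs(): the state, without advancing time (a new reading comes with each control period).
- viewer.camera(name): name is "scene" or "top" or "wrist"; returns a dict with "img" (384x512x3 uint8, red, green, blue), "camera_matrix" (3x3 intrinsics, pixels), "distortion" ([k1, k2, p1, p2, k3] as OpenCV has them; the pictures are not rectified), "xyz" and "attitude" of the camera in the world. Camera axes: x right, y down, z forward; pixel columns grow to the right and rows downward; lengths in m; the calibration is good to about 2 mm. A picture is of the moment at which its call begins. There is no depth.
- robot.hand_in(): hands the job in, once; it reports no verdict.
Trained networks look in a picture, given as the dict that the camera call returned (one of the last four; its "shot" number tells which), for a name from the list of things; names that differ only in an ending like _2 or _b are one class to them, and where a whole thing is asked for, a point or a joint stands for the part that bears it (a point fixed in the world has none). Each returns a list of dicts, best first, with "score" (0 to 1); they miss things now and then, are a little off and sometimes report something else, mostly with a low value. They report only what shows in the picture. A call takes as long as a camera call. They do not tell look-alikes from the thing itself.
- spotter.boxes_of(name, picture): "at" ([x, y, z] in m, in the coordinates of the camera as it stood for that picture, good to about 4 mm: the middle of the surface that is visible of it).
The state is a dict: "time": time; "q": joint angles; "joint_velocities": joint speeds; "joint_torque": joint torques, N m; "position": TCP position; "tool_rot": TCP orientation; "ft_force": force on the tool from outside, world axes, zero at the start; "moment": the same for the moment, N m; "grip_width": finger opening in m.
Only numpy, scipy, OpenCV 4.12 (cv2) and the standard library are available. Lean on these libraries where they do the work, as an engineer would, in place of code of your own. Each camera call takes 0.05 s, during which the arm holds its last target.

## Task

The empty vial tray was left standing on its long edge in the open sampler compartment. Do it all by pushing with the fingers, without lifting the tray: push its top away from the robot so that it tips over and lies flat on the compartment floor with its holes up; then push the lid over from behind until it is fully shut. Leave the bottles and the beaker standing where they are.

Things in the scene. Friction and masses are not known exactly. Their poses are not given: they have to be found in the camera images.
- compartment: Fixed grey open-topped box on the bench: outside 152 (x) by 174 (y) by 60 mm high, walls and floor 6 mm thick (well 140 by 162 mm, floor 6 mm above the bench). Origin: centre of this box's underside, at bench height; x points from its near side (facing the robot) to the hinge side, y left, z up. A white electronics bay, 46 mm wide, same height, is joined to its -y side.
- lid (a joint): Lid hinge, rad: 0 = shut, level on the rim; 1.57 = standing upright on the far rim. It starts between 1.65 and 1.9 (leaning back, away from the robot); stop at 1.95. The hinge is stiff (0.28 N m friction): the lid stays wherever it is left and must be pushed all the way.
- lid_hinge (a point): Point on the lid's hinge line, at the middle of the compartment's far (+x) rim, 60 mm above the bench; the axis runs along the compartment's y.
- lid_edge (a point): Middle of the lid's free edge on its outer face (upper face when shut; looks away from the robot while open): 152 mm from the hinge along the lid and 8 mm out. The lid is a plain white plate, 152 mm from hinge to edge, 174 mm wide, 8 mm thick, plus a 6 mm thick grey lip beyond this edge; no handle.
- tray: Loose white plastic block, 130 x 86 x 40 mm, about 0.2 kg, 3 rows of 5 vial holes in one large face. Starts standing on a long edge in the well by the near wall, top 92 mm above the bench, holes towards the robot. Origin: centre of the narrow face it starts on; z up at the start (along the 86 mm), y along the 130 mm, x out of the plain underside: straight down once it lies properly flat.
- tray_mid (a point): Centre of the tray block: 49 mm above the bench while it stands on edge, 26 mm when it lies flat in the well.
- tray_pivot (a point): Middle of the tray's lower long edge on the hinge side: the edge about which it tips. It stays on the compartment floor.
- tray_top (a point): Middle of the tray's upper long edge on the robot side at the start.
- amber_bottle: Bystander: amber bottle with a cap, 70 mm diameter, 150 mm high, beside the compartment. Origin: centre of its underside.
- clear_bottle: Bystander: clear glass bottle with a cap, 70 mm diameter, 140 mm high, beside the compartment. Origin: centre of its underside.
- beaker: Bystander: glass beaker, 60 mm diameter, 70 mm high, beside the compartment. Origin: centre of its underside.
Not all that is in view belongs to the job. Several things have the shape of the tray; the one meant has the colours described above.

How it is judged:
By the outcome, as a careful person would: the job done as asked, in the order asked, and still so for the second after the job is handed in, with the robot touching nothing.
It also fails if it takes over 51 s, if anything falls off the work surface, if the arm or the gripper's body presses on something with over 40 N, if the wrist force passes 120 N, or if a joint passes its speed limit or range.

## Working session

There is one attempt and no reset: what is moved stays moved. The work goes in short steps, Python scripts to look and compute and a shell command to move; the robot and the scene stay as the last step left them, time stands still between calls to the robot, and variables do not carry over. Pictures are saved under pics/ and viewed, and the job is handed in when it is done.

```bash
ls -la; mkdir -p pics; cat > h.py <<'E'
import numpy as np, cv2
from rig import robot, viewer, spotter
def shot(name,fn):
    p=viewer.camera(name); cv2.imwrite('pics/'+fn,p['img'][:,:,::-1]); return p
from scipy.spatial.transform import Rotation as R
def RT(p):
    a=np.array(p['attitude'],float)
    Rm=R.from_quat(a).as_matrix() if a.size==4 else a.reshape(3,3)
    return Rm,np.array(p['xyz'])
def proj(p,X):
    Rm,t=RT(p); X=np.atleast_2d(X); c=(X-t)@Rm
    return cv2.projectPoints(c,np.zeros(3),np.zeros(3),np.array(p['camera_matrix'],float),np.array(p['distortion'],float))[0][:,0]
def ray(p,uv):
    Rm,t=RT(p); n=cv2.undistortPoints(np.array(uv,float).reshape(-1,1,2),np.array(p['camera_matrix'],float),np.array(p['distortion'],float))[:,0]
    d=np.c_[n,np.ones(len(n))]@Rm.T; return t,d/np.linalg.norm(d,axis=1)[:,None]
def onplane(p,uv,z):
    t,d=ray(p,uv); return t+d*((z-t[2])/d[:,2])[:,None]
E
python3 - <<'E'
from h import *
o=robot.get_obs(); print(o)
for n in ['scene','top','wrist']:
    p=shot(n,n+'0.png'); print(n,p['xyz'],p['attitude'],p['shot'])
    Rm,t=RT(p)
    for k in ['compartment','lid','tray','amber_bottle','clear_bottle','beaker']:
        try:
            print(k,[(np.round(Rm@np.array(b['at'])+t,3),round(b['score'],2)) for b in spotter.boxes_of(k,p)])
        except Exception as e: print(k,e)
E
```

```text
total 12
drwxr-xr-x  3 agent agent 4096 Dec  6 21:30 .
drwxr-xr-x 23 root  root  4096 Dec  6 21:30 ..
drwxr-xr-x  2 agent agent 4096 Dec  6 21:30 pics
{'time': 0.0, 'q': array([ 1.15147537e+00,  5.28469232e-01,  1.43391046e+00, -1.58525763e-05,
        1.18139738e+00, -1.78480498e-01]), 'joint_velocities': array([ 0.00200946, -0.00163558,  0.00020387,  0.00204669,  0.00018133,
        0.00065283]), 'joint_torque': array([-3.54857693e-04, -4.40049827e+01, -1.76586592e+01,  6.34166342e-02,
        5.82642120e-02, -1.68457891e-04]), 'position': array([0.1487323 , 0.60628357, 0.22156716]), 'tool_rot': array([ 1.20126337e-01,  9.92758012e-01, -1.04594008e-03, -3.14618133e-04]), 'ft_force': array([-0.24190452, -0.72251153, -0.45895156]), 'moment': array([ 0.02122635, -0.03906606, -0.01611348]), 'grip_width': 0.08658102937826172}
scene [ 1.09625758 -0.75364489  0.90063338] [ 0.85562934  0.27787809 -0.12599013 -0.41810129] 1
compartment [(array([ 0.515, -0.093,  0.05 ]), 0.76)]
lid [(array([ 0.602, -0.044,  0.165]), 0.91)]
tray [(array([ 0.692, -0.234,  0.085]), 0.78), (array([ 0.455, -0.05 
[... 268 characters left out ...]
 0.06732383 1.11456527] [-0.7038294   0.70507071 -0.05423258  0.06751524] 2
compartment [(array([ 0.546, -0.033,  0.063]), 0.97)]
lid [(array([ 0.585, -0.01 ,  0.151]), 0.62)]
tray [(array([ 0.437, -0.034,  0.091]), 0.89), (array([ 0.302, -0.171,  0.087]), 0.66), (array([ 0.664, -0.199,  0.088]), 0.59)]
amber_bottle [(array([0.393, 0.154, 0.103]), 0.7), (array([ 0.488, -0.249,  0.101]), 0.69)]
clear_bottle [(array([ 0.547, -0.032,  0.063]), 0.7), (array([0.395, 0.152, 0.101]), 0.64), (array([ 0.584, -0.006,  0.149]), 0.46)]
beaker []
wrist [0.07957527 0.62308385 0.3842335 ] [0.77984289 0.61219098 0.08070247 0.1027345 ] 3
compartment []
lid []
tray []
amber_bottle []
clear_bottle []
beaker []
```

View pics/scene0.png

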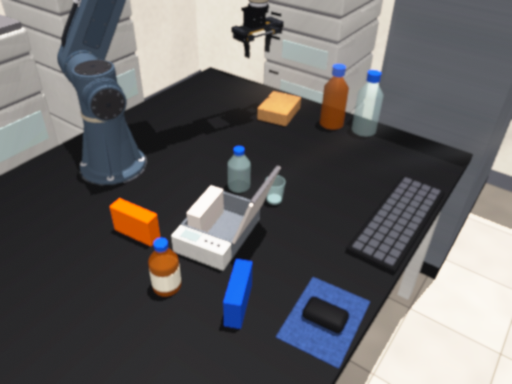

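View pics/top0.png

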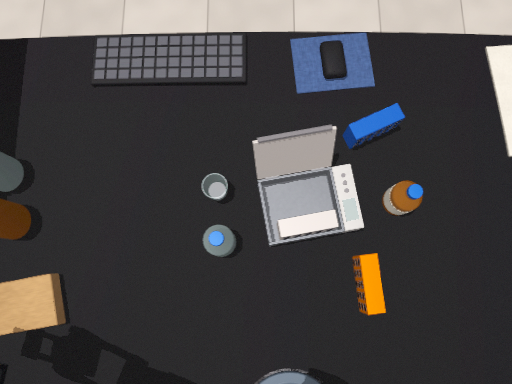

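Scene: arm at left. White tray stands in the well (scene ~(206,208), top ~(308,223)). The tray look-alikes are the orange block (top (370,284)), the blue block (374,125) and the tan block (30,305). By colour, and because it stands inside the compartment, I choose the white one. Here is a close crop to check it.

```bash
python3 - <<'E'
import cv2
a=cv2.imread('pics/top0.png')[110:260,190:440]; cv2.imwrite('pics/crop_top.png',cv2.resize(a,None,fx=3.2,fy=3.2,interpolation=cv2.INTER_CUBIC))
a=cv2.imread('pics/scene0.png')[140:310,100:320]; cv2.imwrite('pics/crop_scene.png',cv2.resize(a,None,fx=3.5,fy=3.5,interpolation=cv2.INTER_CUBIC))
E
```

```text
(no output)
```

View pics/crop_top.png

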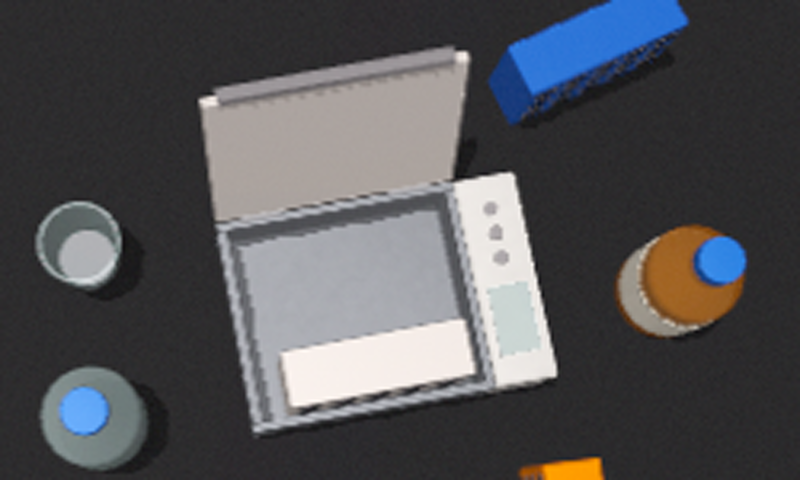

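View pics/crop_scene.png

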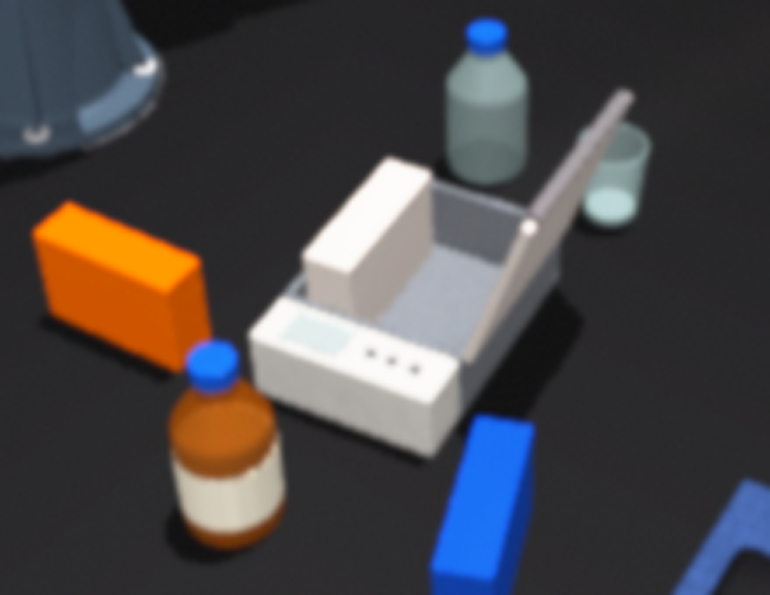

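```bash
cat > fit.py <<'E'
from h import *
from scipy.optimize import least_squares
p=viewer.camera('top'); s=viewer.camera('scene')
def comp(x,L): # local->world
    c,sn=np.cos(x[2]),np.sin(x[2]); L=np.atleast_2d(L)
    return np.c_[x[0]+c*L[:,0]-sn*L[:,1], x[1]+sn*L[:,0]+c*L[:,1], L[:,2]]
W=np.array([[-.076,.087,.06],[-.076,-.133,.06],[.076,-.133,.06],[.076,.087,.06]])
uvt=np.array([[256,433],[556,378],[514,174],[218,224]])/3.2+[190,110]
Ws=np.array([[-.076,-.133,.06],[.076,-.133,.06],[.076,-.133,0.]])
uvs=np.array([[250,332],[460,362],[431,456]])/3.5+[100,140]
f=lambda x:np.r_[(proj(p,comp(x,W))-uvt).ravel(),(proj(s,comp(x,Ws))-uvs).ravel()]
r=least_squares(f,[.53,-.03,.2]); x=r.x; print('comp',x,np.degrees(x[2])); print(np.round(r.fun,1))
# lid edge angle: hinge at local (.076,y,.06); lid inner edge corners
def lid(th,d,y,off): # d along lid, off outer
    # shut: direction -x, outer +z ; open rotates
    return [.076-np.cos(th)*d+np.sin(th)*off, y, .06+np.sin(th)*d+np.cos(th)*off]
ut=np.array([[202,102],[466,54]])/3.2+[190,110]
for th in [1.65,1.7,1.75,1.8,1.85,1.9]:
    print(th,np.round(proj(p,comp(x,[lid(th,.152,.087,0),lid(th,.152,-.087,0)]))-ut,1).tolist(), np.round((proj(s,comp(x,[lid(th,.158,-.087,0),lid(th,.158,.087,0)]))-[100,140])*3.5).tolist())
# tray top corners z=.092
tt=np.array([[282,352],[464,322],[474,374],[290,405]])/3.2+[190,110]
X=onplane(p,tt,.092); print('tray top world',X)
c,sn=np.cos(x[2]),np.sin(x[2]); d=X[:,:2]-x[:2]; print('local',np.c_[d[:,0]*c+d[:,1]*sn,-d[:,0]*sn+d[:,1]*c])
for n,P,uv,z in [('clear cap',p,[[83/3.2+190,411/3.2+110]],.14),('amber cap',p,[[720/3.2+190,260/3.2+110]],.15),('beaker rim',p,[[79/3.2+190,244/3.2+110]],.07)]: print(n,onplane(P,uv,z))
E
python3 fit.py
```

```text
comp [ 0.47966362 -0.02263649  0.20246271] 11.600258913413356
[-1.2  0.8 -0.4 -2.  -2.9 -2.1 -3.   1.2 -0.3 -0.7 -7.6  8.9  1.2 -1.7]
1.65 [[-0.0, 19.3], [2.4, 17.1]] [[476.0, 188.0], [577.0, 54.0]]
1.7 [[-0.8, 15.8], [1.5, 13.6]] [[486.0, 192.0], [587.0, 57.0]]
1.75 [[-1.5, 12.4], [0.5, 10.2]] [[497.0, 197.0], [597.0, 61.0]]
1.8 [[-2.3, 9.0], [-0.5, 7.0]] [[508.0, 202.0], [606.0, 66.0]]
1.85 [[-3.0, 5.8], [-1.5, 3.8]] [[518.0, 207.0], [616.0, 70.0]]
1.9 [[-3.7, 2.7], [-2.5, 0.8]] [[528.0, 213.0], [625.0, 76.0]]
tray top world [[ 0.44338     0.0269451   0.092     ]
 [ 0.46373444 -0.09917509  0.092     ]
 [ 0.42767836 -0.1050441   0.092     ]
 [ 0.40689506  0.02179738  0.092     ]]
local [[-0.02557252  0.05586486]
 [-0.03099438 -0.07177217]
 [-0.06749414 -0.07027105]
 [-0.06234735  0.05815875]]
clear cap [[0.39981594 0.15927393 0.14      ]]
amber cap [[ 0.49687187 -0.26135482  0.15      ]]
beaker rim [[0.52340788 0.17017989 0.07      ]]
```

```bash
sed -i 's/\[460,362\],\[431,456\]/[438,404],[431,456]/' fit.py; python3 fit.py
```

```text
comp [ 0.48123496 -0.02622014  0.18479794] 10.58814200433636
[-0.4 -0.5  0.8 -1.6 -0.6 -1.9 -1.  -0.2 -1.3 -0.3 -2.8 -1.9 -0.2 -0.5]
1.65 [[2.4, 17.7], [5.1, 16.9]] [[471.0, 192.0], [578.0, 58.0]]
1.7 [[1.7, 14.1], [4.2, 13.4]] [[482.0, 197.0], [587.0, 62.0]]
1.75 [[1.0, 10.7], [3.3, 10.0]] [[492.0, 201.0], [597.0, 66.0]]
1.8 [[0.3, 7.4], [2.4, 6.8]] [[503.0, 206.0], [606.0, 71.0]]
1.85 [[-0.3, 4.1], [1.4, 3.6]] [[513.0, 212.0], [616.0, 75.0]]
1.9 [[-1.0, 1.0], [0.5, 0.6]] [[524.0, 218.0], [625.0, 81.0]]
tray top world [[ 0.44338     0.0269451   0.092     ]
 [ 0.46373444 -0.09917509  0.092     ]
 [ 0.42767836 -0.1050441   0.092     ]
 [ 0.40689506  0.02179738  0.092     ]]
local [[-0.02744141  0.05921579]
 [-0.03060786 -0.06849709]
 [-0.06712844 -0.06764094]
 [-0.06425102  0.06085974]]
clear cap [[0.39981594 0.15927393 0.14      ]]
amber cap [[ 0.49687187 -0.26135482  0.15      ]]
beaker rim [[0.52340788 0.17017989 0.07      ]]
```

```bash
cat > go.py <<'E'
# usage: go.py lx ly z  [pitchdeg]-> deltas in tool units to reach compartment-local x,y and z
import sys
from h import *
C=np.array([.4812,-.0262]);yaw=.1848
def l2w(x,y,z): return np.array([C[0]+np.cos(yaw)*x-np.sin(yaw)*y,C[1]+np.sin(yaw)*x+np.cos(yaw)*y,z])
def w2l(P):
    d=np.array(P[:2])-C; return np.array([np.cos(yaw)*d[0]+np.sin(yaw)*d[1],-np.sin(yaw)*d[0]+np.cos(yaw)*d[1],P[2]])
if __name__=='__main__':
    o=robot.get_obs(); Rm=R.from_quat(o['tool_rot'])
    a=[float(v) for v in sys.argv[1:]]
    P=l2w(*a[:3]); pitch=a[3] if len(a)>3 else 0
    Y=R.from_euler('z',yaw)
    # tool: y=comp y, z=down tilted by pitch about comp y, x=-comp x
    T=Y*R.from_euler('y',pitch,degrees=True)*R.from_matrix(np.array([[-1,0,0],[0,1,0],[0,0,-1.]]).T)
    print('t',round(o['time'],2),'local',np.round(w2l(o['position']),4),'F',np.round(o['ft_force'],1),'q',np.round(o['q'],2))
    print('shift units',np.round(Rm.inv().apply(P-o['position'])/.04,2),'turn units',np.round((Rm.inv()*T).as_rotvec(degrees=True)/5,2))
E
python3 -m crank '0 0 -0.98 0 0 0 0; 0 0 -0.98 0 0 0 0; 0 0 -0.98 0 0 0 0;0 0 -0.98 0 0 0 0;0 0 -0.98 0 0 0 0' ; python3 go.py -.1 -.005 .2; python3 go.py -.12 .40 .22
```

```text
time: 1.88
position: [0.149, 0.607, 0.2225]
tool_rot: [-0.1, 0.995, 0.0, -0.0]
ft_force: [-0.3, 0.8, 0.7]
grip_width: 0.0474
t 1.88 local [-0.2102  0.6834  0.2225] F [-0.3  0.8  0.7] q [ 1.15  0.53  1.43  0.    1.18 -0.62]
shift units [ -2.48 -17.25   0.56] turn units [ 0.   -0.    0.18]
t 1.88 local [-0.2102  0.6834  0.2225] F [-0.3  0.8  0.7] q [ 1.15  0.53  1.43  0.    1.18 -0.62]
shift units [-2.14 -7.12  0.06] turn units [ 0.   -0.    0.18]
```

```bash
python3 -m crank '0 0 0.18 -0.5 -1 0 0; 0 0 0 -0.5 -1 0 0;0 0 0 -0.5 -1 0 0;0 0 0 -0.4 -1 0 0;0 0 0 -0.3 -1 0 0'; python3 go.py -.11 -.005 .2
```

```text
time: 2.5
position: [0.276, 0.4258, 0.2227]
tool_rot: [-0.096, 0.995, 0.002, 0.002]
ft_force: [0.7, -0.7, -0.0]
grip_width: 0.0438
t 2.5 local [-0.1186  0.4821  0.2227] F [ 0.7 -0.7 -0. ] q [ 0.77  0.37  1.73  0.    1.04 -0.99]
shift units [ -0.13 -12.18   0.52] turn units [0.04 0.04 0.08]
```

```bash
python3 -m crank '0 0 0 0 -1 0 0; 0 0 0 0 -1 0 0;0 0 0 0 -1 0 0;0 0 0 0 -1 0 0;0 0 0 0 -1 0 0'; python3 go.py -.11 -.005 .2
```

```text
time: 3.12
position: [0.3173, 0.224, 0.2231]
tool_rot: [-0.096, 0.995, 0.003, 0.005]
ft_force: [1.4, 0.4, 0.9]
grip_width: 0.0434
t 3.12 local [-0.1152  0.2761  0.2231] F [1.4 0.4 0.9] q [ 0.32  0.2   1.99  0.    0.94 -1.44]
shift units [-0.08 -7.03  0.55] turn units [0.05 0.11 0.08]
```

```bash
python3 -m crank '0 0 0 0 -1 0 0; 0 0 0 0 -1 0 0;0 0 0 0 -1 0 0;0 0 0 0 -1 0 0;0 0 0 0 -1 0 0'; python3 go.py -.11 -.005 .2
```

```text
time: 3.75
position: [0.3577, 0.0213, 0.224]
tool_rot: [-0.096, 0.995, 0.002, 0.008]
ft_force: [1.1, 0.4, -0.9]
grip_width: 0.0436
t 3.75 local [-0.1126  0.0694  0.224 ] F [ 1.1  0.4 -0.9] q [-0.26  0.15  2.06  0.01  0.92 -2.04]
shift units [-0.04 -1.86  0.59] turn units [0.04 0.19 0.09]
```

```bash
python3 -m crank '0 0.1 0.1 0 -0.9 0.2 0; 0 0 0 0 -1 0.3 0;0 0 0 0 0 0 0'; python3 go.py -.1 -.005 .14
```

```text
time: 4.12
position: [0.3748, -0.059, 0.2046]
tool_rot: [-0.089, 0.996, 0.001, 0.006]
ft_force: [-0.5, -0.3, 0.3]
grip_width: 0.0432
t 4.12 local [-0.1106 -0.0127  0.2046] F [-0.5 -0.3  0.3] q [-0.46  0.22  2.04  0.01  0.87 -2.21]
shift units [-0.24  0.2   1.62] turn units [-0.    0.15 -0.08]
```

```bash
python3 -m crank '0 0.1 0 -0.2 0.2 0.8 0; 0 0 0 0 0 0.8 0;0 0 0 0 0 0.8 0'; python3 go.py -.09 -.005 .08; python3 - <<'E'
from h import *
p=shot('wrist','w1.png');p=shot('scene','s1.png')
E
```

```text
time: 4.5
position: [0.385, -0.0493, 0.1094]
tool_rot: [-0.088, 0.996, -0.002, 0.006]
ft_force: [-0.0, -0.5, 1.1]
grip_width: 0.0436
t 4.5 local [-0.0988 -0.005   0.1094] F [-0.  -0.5  1.1] q [-0.42  0.44  2.13  0.01  0.56 -2.17]
shift units [-0.21  0.01  0.74] turn units [-0.05  0.14 -0.09]
```

View pics/w1.png

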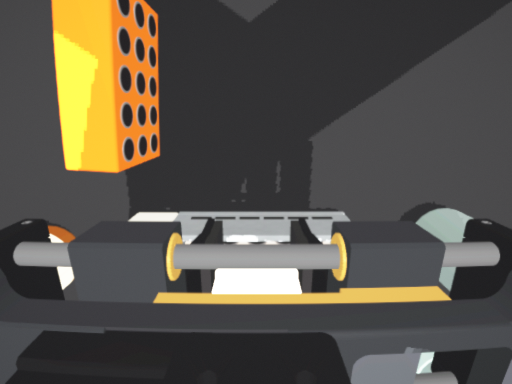

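View pics/s1.png

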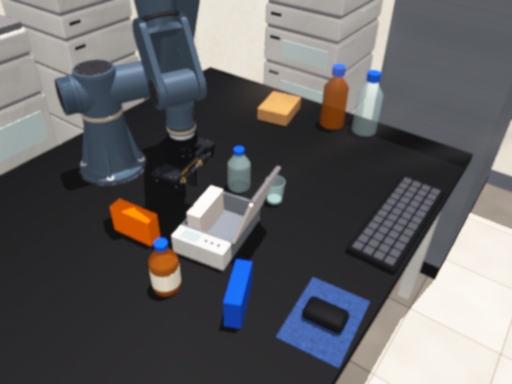

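The scene view shows the fingers on the robot side of the white tray, clear of the bottles. In the wrist view the tray is at about (257,280), behind the near rim (row 217). I'll lower the fingers and push.

```bash
python3 -m crank '0 0.14 0 0 0 0.65 0; 0 0 0 -0.15 0 0 0;0 0 0 -0.2 0 0 0'; python3 go.py -.0765 -.005 .083
```

```text
time: 4.97
position: [0.3982, -0.0448, 0.0845]
tool_rot: [-0.089, 0.996, -0.001, -0.002]
ft_force: [-0.4, 0.4, 0.1]
grip_width: 0.0436
t 4.97 local [-0.085  -0.0031  0.0845] F [-0.4  0.4  0.1] q [-0.39  0.51  2.1  -0.01  0.53 -2.13]
shift units [-0.21 -0.05  0.04] turn units [-0.02 -0.05 -0.07]
```

```bash
python3 -m crank '0 0 0 -0.15 0 0.03 0; 0 0 0 -0.15 0 0 0;0 0 0 -0.15 0 0 0;0 0 0 -0.15 0 0 0'; python3 go.py -.03 -.005 .085;python3 - <<'E'
from h import *
p=shot('scene','s2.png'); a=p['img'][140:310,100:320,::-1]; cv2.imwrite('pics/s2c.png',cv2.resize(a,None,fx=3.5,fy=3.5))
E
```

```text
time: 5.48
position: [0.4248, -0.0403, 0.0861]
tool_rot: [-0.09, 0.996, -0.002, 0.0]
ft_force: [-1.2, 0.5, 1.1]
grip_width: 0.0434
t 5.47 local [-0.058  -0.0035  0.0861] F [-1.2  0.5  1.1] q [-0.35  0.53  2.04 -0.01  0.57 -2.1 ]
shift units [-0.7  -0.03  0.03] turn units [-0.05 -0.   -0.06]
```

View pics/s2c.png

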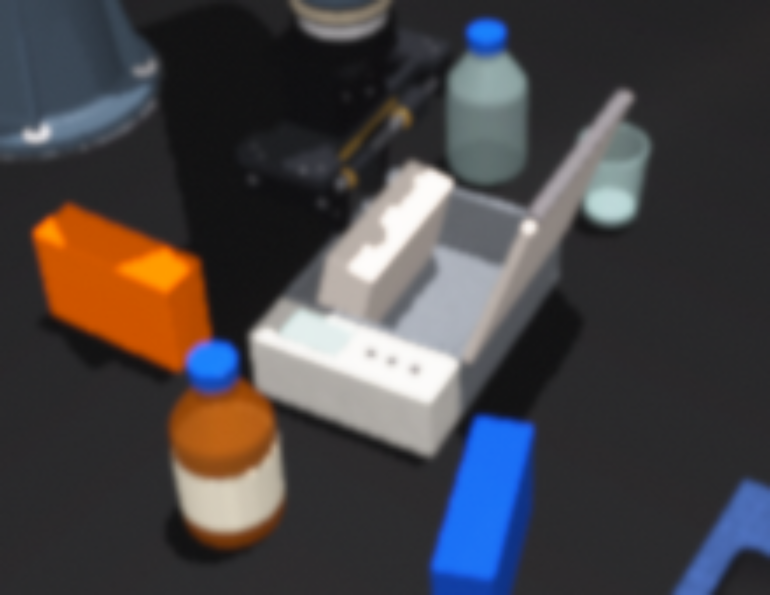

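The tray (around (390,240) in the crop) is tilting and its lower edge has barely moved. I'll continue.

```bash
python3 -m crank '0 0 0 -0.15 0 0 0; 0 0 0 -0.15 0 0 0;0 0 0 -0.15 0 0 0'; python3 go.py -.03 -.005 .085;python3 - <<'E'
from h import *
p=shot('scene','s3.png'); a=p['img'][140:310,100:320,::-1]; cv2.imwrite('pics/s3c.png',cv2.resize(a,None,fx=3.5,fy=3.5))
E
```

```text
time: 5.9
position: [0.4449, -0.0372, 0.086]
tool_rot: [-0.089, 0.996, -0.002, 0.001]
ft_force: [0.3, -0.2, 0.2]
grip_width: 0.0432
t 5.9 local [-0.0377 -0.0042  0.086 ] F [ 0.3 -0.2  0.2] q [-0.33  0.54  2.   -0.01  0.6  -2.08]
shift units [-0.19 -0.02  0.02] turn units [-0.06  0.02 -0.07]
```

View pics/s3c.png

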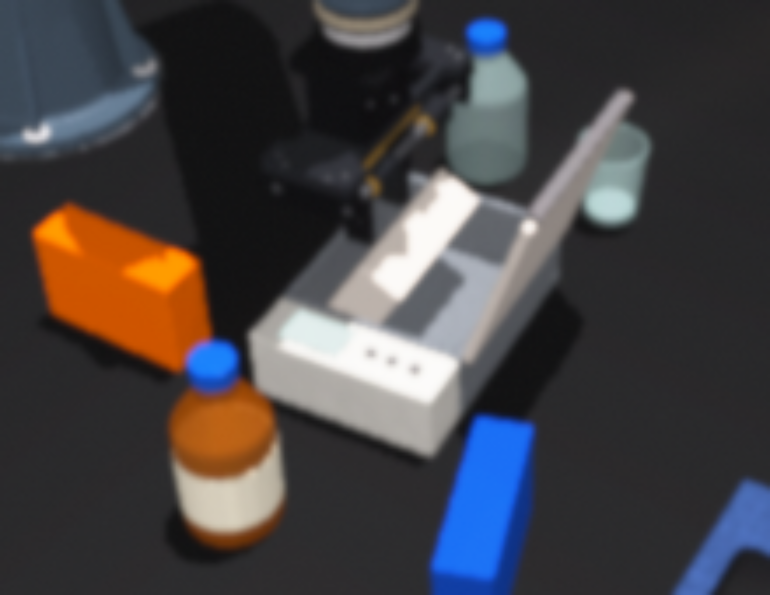

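The tray has gone past balance and is falling. I'll hold one row, then rise.

```bash
python3 -m crank '0 0 0 0 0 0 0; 0 0 0 0 0 -0.3 0;0 0 0 0 0 -0.8 0;0 0 0 0 0 -0.9 0;0 0 0 0.5 0 -0.9 0'; python3 go.py -.03 -.005 .23;python3 - <<'E'
from h import *
p=shot('scene','s4.png'); a=p['img'][140:310,100:320,::-1]; cv2.imwrite('pics/s4c.png',cv2.resize(a,None,fx=3.5,fy=3.5))
p=shot('wrist','w4.png')
E
```

```text
time: 6.58
position: [0.4247, -0.0401, 0.2048]
tool_rot: [-0.089, 0.996, -0.002, -0.001]
ft_force: [-0.4, -0.1, 0.8]
grip_width: 0.0433
t 6.58 local [-0.0581 -0.0033  0.2048] F [-0.4 -0.1  0.8] q [-0.35  0.29  1.93 -0.    0.92 -2.1 ]
shift units [-0.7  -0.04 -0.63] turn units [-0.03 -0.02 -0.06]
```

View pics/s4c.png

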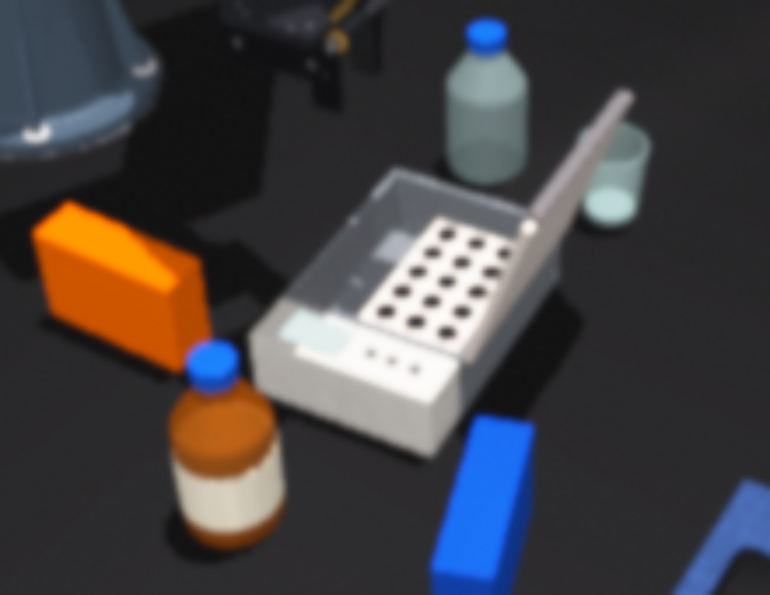

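View pics/w4.png

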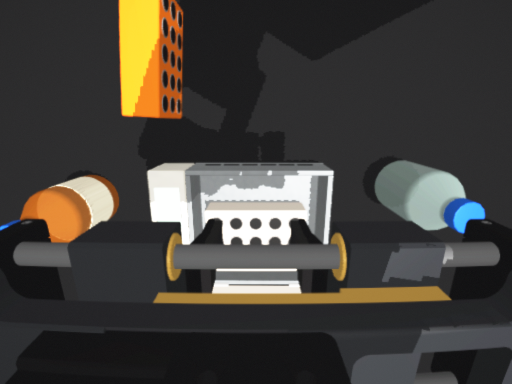

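The tray lies with its holes up (scene crop (440,275)). I'll check that it is level using the top and scene views.

```bash
python3 - <<'E'
from h import *
p=shot('top','t4.png'); a=p['img'][110:260,190:440,::-1]; cv2.imwrite('pics/t4c.png',cv2.resize(a,None,fx=3.2,fy=3.2,interpolation=cv2.INTER_CUBIC))
E
```

```text
(no output)
```

View pics/t4c.png

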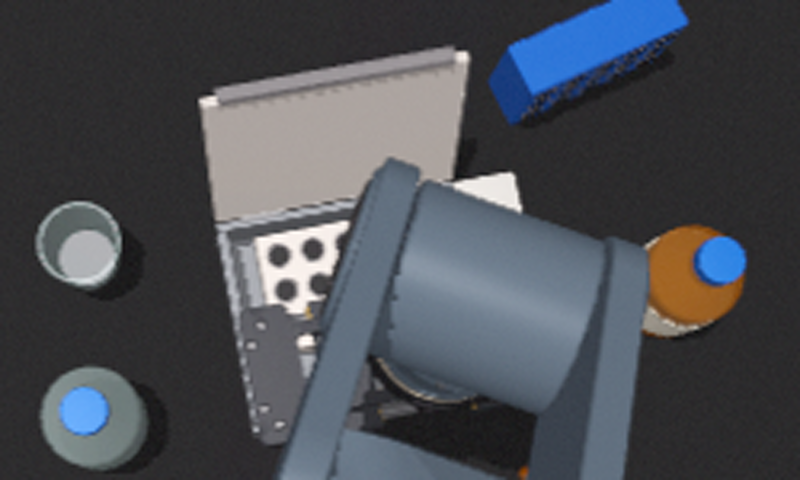

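```bash
python3 - <<'E'
from go import *
p=viewer.camera('top');s=viewer.camera('scene')
print('far left top',w2l(onplane(p,[[256/3.2+190,238/3.2+110]],.046)[0]))
for uv in [(440,217),(360,318)]: print('near',w2l(onplane(s,[[uv[0]/3.5+100,uv[1]/3.5+140]],.046)[0]))
for uv in [(447,233),(505,254),(386,311),(446,332)]: print('holes',w2l(onplane(s,[[uv[0]/3.5+100,uv[1]/3.5+140]],.046)[0]))
for uv in [(279,256),(285,290)]: print('top holes',w2l(onplane(p,[[uv[0]/3.2+190,uv[1]/3.2+110]],.046)[0]))
E
```

```text
far left top [0.0624103  0.05900529 0.046     ]
near [-0.01594522  0.05957929  0.046     ]
near [-0.01522585 -0.07170277  0.046     ]
holes [-0.00162689  0.04440242  0.046     ]
holes [0.05140178 0.04197278 0.046     ]
holes [-0.0013244  -0.05641168  0.046     ]
holes [ 0.05016157 -0.05667272  0.046     ]
top holes [0.04620771 0.04510907 0.046     ]
top holes [0.02086539 0.04566746 0.046     ]
```

The near-edge and hole positions agree between the two views at z≈46 mm, so the tray is flat. Now I'll go over the lid to get behind it.

```bash
python3 -m crank '0 0 -0.06 0 0 -0.9 0; 0 0 0 -0.3 0 -0.9 0;0 0 0 -1 0 0 0;0 0 0 -1 0 0 0;0 0 0 -1 0 0 0'; python3 go.py .17 0 .265
```

```text
time: 7.45
position: [0.5533, -0.014, 0.2688]
tool_rot: [-0.091, 0.996, 0.002, -0.009]
ft_force: [-0.6, -0.6, -0.4]
grip_width: 0.0433
t 7.45 local [ 0.0732 -0.0013  0.2688] F [-0.6 -0.6 -0.4] q [-0.23  0.39  1.54 -0.    1.23 -1.98]
shift units [-2.42  0.04  0.05] turn units [ 0.06 -0.19 -0.04]
```

```bash
python3 -m crank '0 -0.19 0 -1 0 0 0;0 0 0 -1 0 0 0;0 0 0 -0.7 0 0 0;0 0 0 0 0 0.7 0;0 0 0 0 0 0.8 0'; python3 go.py .17 0 .18; python3 - <<'E'
from h import *
p=shot('scene','s5.png'); a=p['img'][110:310,100:340,::-1]; cv2.imwrite('pics/s5c.png',cv2.resize(a,None,fx=3,fy=3))
E
```

```text
time: 8.07
position: [0.6662, 0.0083, 0.1967]
tool_rot: [-0.092, 0.996, 0.004, -0.004]
ft_force: [0.2, -0.1, -0.5]
grip_width: 0.0435
t 8.07 local [ 1.882e-01 -1.000e-04  1.967e-01] F [ 0.2 -0.1 -0.5] q [-0.16  0.61  1.34  0.01  1.2  -1.91]
shift units [ 0.45 -0.    0.42] turn units [ 0.1  -0.08 -0.02]
```

View pics/s5c.png

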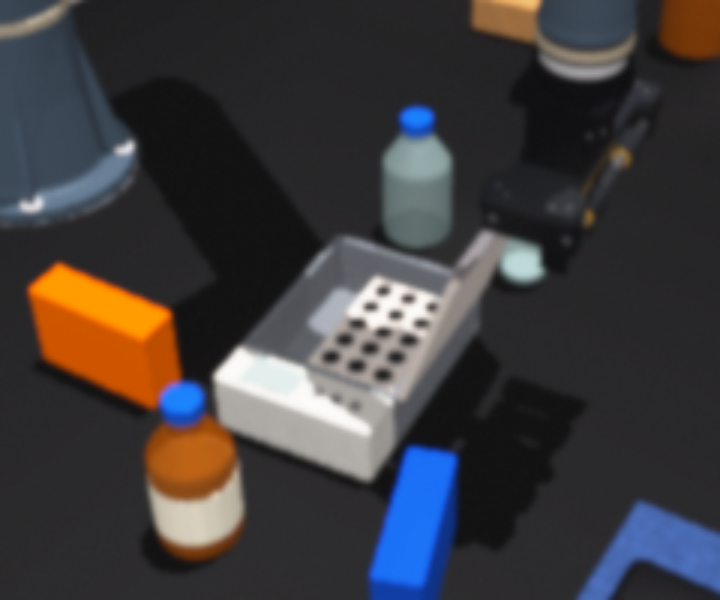

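The fingers are behind the lid: the free corner is at about (460,275) in the crop, unmoved. I'll lower the fingers and then push toward the robot.

```bash
python3 -m crank '0 -0.08 0 0.1 0 0.5 0;0 0 0 0.5 0 0 0;0 0 0 0.4 0 0 0;0 0 0 0.4 0 0 0'; python3 go.py .1 0 .18
```

```text
time: 8.62
position: [0.6066, -0.0005, 0.1644]
tool_rot: [-0.091, 0.996, 0.007, -0.009]
ft_force: [2.5, 0.7, 1.7]
grip_width: 0.0435
t 8.62 local [0.128  0.0022 0.1644] F [2.5 0.7 1.7] q [-0.19  0.58  1.52  0.01  1.06 -1.95]
shift units [ 0.71 -0.05 -0.38] turn units [ 0.19 -0.19 -0.02]
```

```bash
python3 -m crank '0 -0.1 0 0.3 0 -0.2 0;0 -0.1 0 0.3 0 -0.15 0;0 0 0 0.3 0 0 0;0 0 0 0.3 0 0 0'; python3 go.py .0717 0 .1845
```

```text
time: 9.12
position: [0.5592, -0.0095, 0.179]
tool_rot: [-0.091, 0.996, 0.008, 0.002]
ft_force: [2.8, -0.0, -1.5]
grip_width: 0.0436
t 9.12 local [0.0797 0.002  0.179 ] F [ 2.8 -0.  -1.5] q [-0.23  0.49  1.65  0.02  1.   -1.99]
shift units [ 0.2  -0.05 -0.14] turn units [ 0.19  0.06 -0.03]
```

```bash
python3 -m crank '-0 0.06 0 0.3 0 -0.12 0;0.1 0 0 0.3 0 0 0;0.1 0 0 0.3 0 0.05 0;0 0 0 0.3 0 0.05 0'; python3 go.py .03 0 .172;  python3 - <<'E'
from h import *
p=shot('scene','s6.png'); a=p['img'][110:310,100:340,::-1]; cv2.imwrite('pics/s6c.png',cv2.resize(a,None,fx=3,fy=3))
E
```

```text
time: 9.62
position: [0.509, -0.0191, 0.1801]
tool_rot: [-0.091, 0.996, -0.001, 0.0]
ft_force: [1.9, 0.5, 0.5]
grip_width: 0.0434
t 9.62 local [0.0286 0.0019 0.1801] F [1.9 0.5 0.5] q [-0.26  0.43  1.77 -0.    0.94 -2.01]
shift units [-0.03 -0.05  0.2 ] turn units [-0.03  0.   -0.03]
```

View pics/s6c.png

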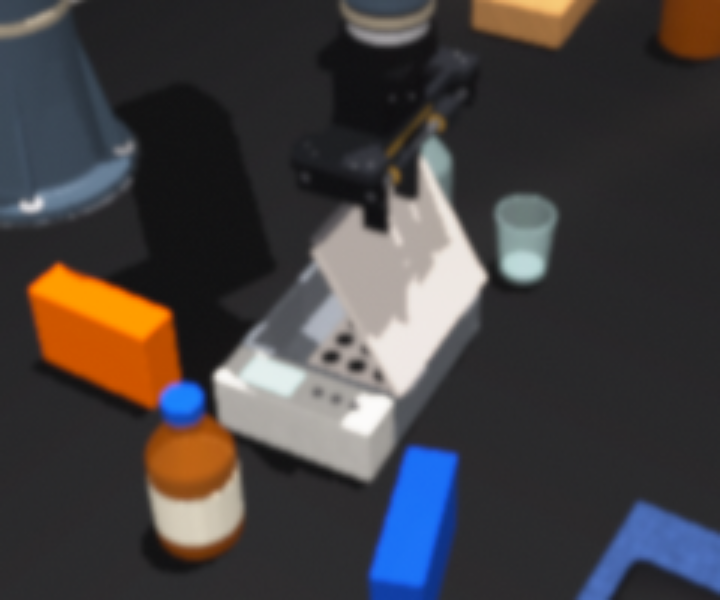

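The lid is near 60° and the fingertips are on its outer face (crop (390,210)). I'll follow the arc down.

```bash
python3 -m crank '0 0 0 0.33 0 0.25 0;0 0 0 0.33 0 0.25 0;0 0 0 0.28 0 0.3 0;0 0 0 0.28 0 0.3 0'; python3 go.py -.019 0 .129
```

```text
time: 10.18
position: [0.4568, -0.0289, 0.1358]
tool_rot: [-0.091, 0.996, -0.002, -0.001]
ft_force: [1.7, 0.2, 0.9]
grip_width: 0.0433
t 10.18 local [-0.0245  0.0018  0.1358] F [1.7 0.2 0.9] q [-0.31  0.45  1.93 -0.01  0.76 -2.05]
shift units [-0.14 -0.04  0.17] turn units [-0.04 -0.03 -0.02]
```

```bash
python3 -m crank '0 0 0 0.1 0 0.4 0;0 0 0 0.1 0 0.37 0;0 0 0 0.08 0 0.4 0;0 0 0 0.04 0 0.3 0'; python3 go.py -.04 0 .068;  python3 - <<'E'
from h import *
p=shot('scene','s7.png'); a=p['img'][110:310,100:340,::-1]; cv2.imwrite('pics/s7c.png',cv2.resize(a,None,fx=3,fy=3))
E
```

```text
time: 10.68
position: [0.4385, -0.0316, 0.0754]
tool_rot: [-0.092, 0.996, -0.001, -0.005]
ft_force: [0.6, 0.4, 1.6]
grip_width: 0.0434
t 10.68 local [-0.0429  0.0026  0.0754] F [0.6 0.4 1.6] q [-0.32  0.56  2.01 -0.01  0.58 -2.07]
shift units [-0.08 -0.06  0.18] turn units [-0.01 -0.12 -0.  ]
```

View pics/s7c.png

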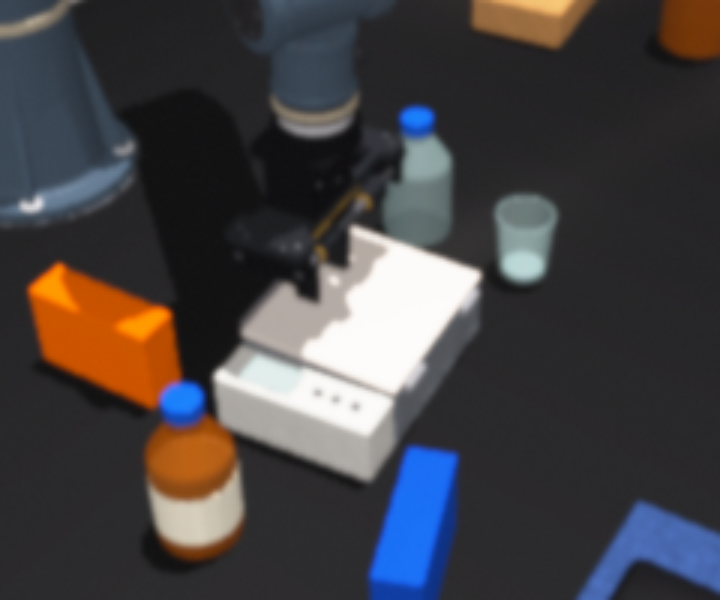

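The lid is nearly shut. I'll press gently until it stops.

```bash
python3 -m crank '0 0 0 0 0 0.12 0;0 0 0 0 0 0.12 0;0 0 0 0 0 0.1 0'; python3 go.py -.04 0 .068
```

```text
time: 11.1
position: [0.4371, -0.0314, 0.0677]
tool_rot: [-0.093, 0.996, -0.001, -0.006]
ft_force: [-7.6, 2.0, 57.8]
grip_width: 0.0435
t 11.1 local [-0.0443  0.003   0.0677] F [-7.6  2.  57.8] q [-0.32  0.58  2.02 -0.01  0.56 -2.07]
shift units [-0.11 -0.08 -0.01] turn units [-0.02 -0.14  0.01]
```

It meets a firm stop (58 N) at z = 0.0677 m, which is the shut height of 0.068 m. I'll lift off and check.

```bash
python3 -m crank '0 0 0 0 0 -0.3 0;0 0 0 0 0 -0.8 0;0 0 0 0 0 -1 0;0 0 0 0.2 0 -1 0;0 0 0 0.3 0 -1 0'; python3 -m crank '0 0 0 0.2 0.8 0 0;0 0 0 0 1 0 0;0 0 0 0 1 0 0;0 0 0 0 1 0 0;0 0 0 0 1 0 0'; python3 -m crank '0 0 0 0 0.8 0 0;0 0 0 0 1 0 0;0 0 0 0 0 0 0'; python3 - <<'E'
from go import *
p=shot('scene','s8.png'); a=p['img'][110:310,100:340,::-1]; cv2.imwrite('pics/s8c.png',cv2.resize(a,None,fx=3,fy=3))
q=shot('top','t8.png'); a=q['img'][110:260,190:440,::-1]; cv2.imwrite('pics/t8c.png',cv2.resize(a,None,fx=3.2,fy=3.2,interpolation=cv2.INTER_CUBIC))
L=[l2w(-.076,.087,.068),l2w(-.076,-.087,.068),l2w(.076,-.087,.068),l2w(.076,.087,.068)]
print(((proj(p,L)-[100,110])*3).round(),((proj(q,L)-[190,110])*3.2).round())
E
```

```text
time: 11.72
position: [0.4178, -0.0337, 0.2371]
tool_rot: [-0.094, 0.996, -0.001, -0.007]
ft_force: [1.0, -1.1, -0.5]
grip_width: 0.0435
time: 12.35
position: [0.3754, 0.1557, 0.241]
tool_rot: [-0.09, 0.996, -0.003, -0.002]
ft_force: [0.8, -0.2, 0.6]
grip_width: 0.0433
time: 12.72
position: [0.3599, 0.2308, 0.2408]
tool_rot: [-0.093, 0.996, -0.003, -0.002]
ft_force: [-0.1, -0.3, -1.1]
grip_width: 0.0437
[[335. 225.]
 [238. 334.]
 [392. 388.]
 [478. 269.]] [[255. 431.]
 [498. 384.]
 [452. 177.]
 [215. 221.]]
```

View pics/s8c.png

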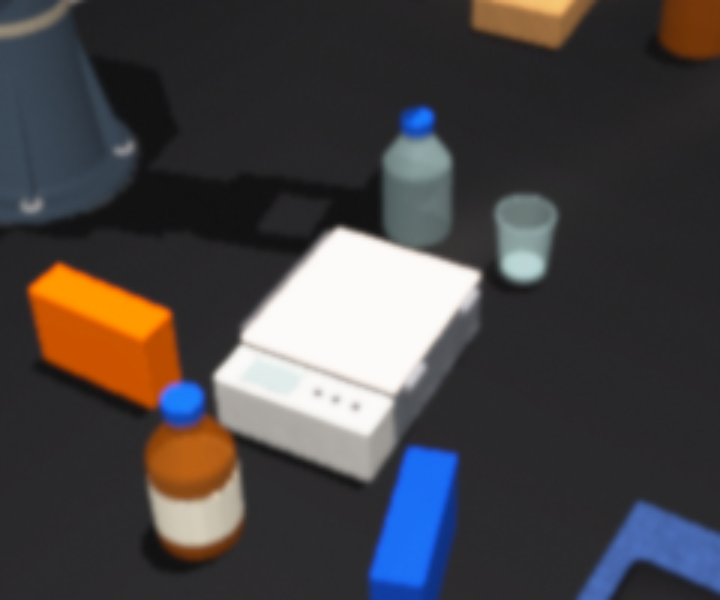

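View pics/t8c.png

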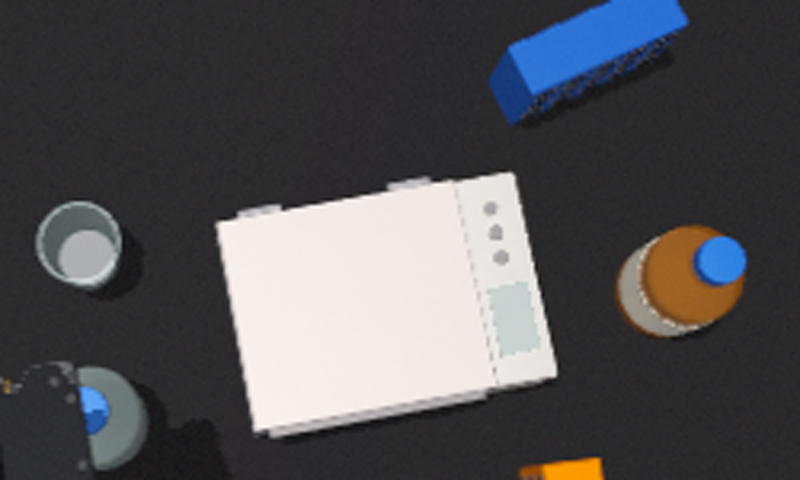

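The lid corners match the shut prediction within about 1–2 camera pixels, and the bottles and beaker have not moved. The arm is clear, so I'll hand in.

```bash
python3 -c "
from rig import robot
o=robot.get_obs();print(o['time'],o['ft_force']);print(robot.hand_in())"
```

```text
12.825 [-0.20814658  0.89405986  0.86467447]
the job is handed in; nothing more can be done
None
```

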